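# Spin the sample carousel and brake it at the gate

### The job

Check the bearing of the small white sample carousel: flick it round with a fingertip so that it runs free, untouched, for at least two seconds, then brake it with a fingertip pressed lightly on its spinning disc so that it stops with its tongue between the two steel posts of the gate. Stop it by that one touch: do not stop it beside the gate or creep it into place by hand. Then take the finger away and leave the carousel standing there, with the vials still in their cups and everything around it undisturbed.

Things in the scene. Friction and masses are not known exactly. Their poses are not given: they have to be found in the camera images.
- rotor: The carousel's turning part, one rigid piece, 0.4 to 0.65 kg: a flat white disc, 210 mm across, 12 mm thick, on a free upright bearing: it turns either way without end and cannot lift. Origin on the turning axis at the disc's underside, 24 mm above the table (the disc's flat top is 36 mm above the table); z up, x along the tongue, turning with the disc. A low hub, 32 mm wide, 12 mm high, stands in the middle.
- cup (a point): Top of one of four metal cups fixed on the disc, good to push for the flick: 20 mm across, 24 mm high (tops 60 mm above the table), 60 mm from the axis, at 45 (this one), 135, 225 and 315 degrees from the tongue, counter-clockwise from above. Vials stand in those at 45 and 225. The point is the mouth's centre.
- band (a point): A point on the disc's top, 88 mm from the axis, opposite the tongue, in the bare flat band from 70 to 105 mm from the axis, all round: the place for the braking finger. Left alone the disc slows by half every 3 to 5 s (from 3 rad/s it stops in 12 to 20 s); a pushed cup leaps ahead of the finger, up to twice as fast. A fingertip pressed on the band with 2 N or more stops it almost at once, with no perceptible run-on.
- index (a point): Tip of the tongue, the one flat tab, 14 mm wide, that sticks out 20 mm beyond the disc's rim, level with the disc; the point is on its upper edge 125 mm from the axis.
- gate (a point): The gate's middle, a fixed point 125 mm from the turning axis and 36 mm above the table, where the tongue's tip must come to rest. The gate is two fixed upright steel posts, 6 mm thick, 50 mm apart (centres), tops 65 mm above the table, 15 mm further out on a lug of the grey base (20 mm high, 66 mm wide, to 156 mm from the axis). The tongue passes inside the posts. The gate may lie in any direction.
- vial_a_mid (a point): Middle of a loose capped vial, 13 mm across and 40 mm tall, standing loosely in the cup at 45 degrees; its top is 79 mm above the table.
- vial_b_mid (a point): Middle of the second such vial, in the cup at 225 degrees.
- jar_a: Small white capped jar, 36 mm across and 55 mm high, standing loose beside the gate, some 185 mm from the axis, about 27 degrees to one side of the gate. Origin at the centre of its underside. Leave alone.
- jar_b: The same jar in clear glass on the gate's other side. Leave alone.
- reagent: Loose bottle, 70 mm across, 150 mm high, at the robot's right; origin under its centre. Leave alone.
- beaker: Loose clear beaker, 70 mm across, 80 mm high, at the robot's left; origin under its centre. Leave alone.
- tray: Loose open tray, 120 x 90 x 40 mm, at the robot's right; origin under its centre. Leave alone.
- vial_a: The loose vial a itself, origin at the centre of its underside, z along it.
- vial_b: The loose vial b itself, origin at the centre of its underside, z along it.

How it is judged:
By the outcome, as a careful person would: the job done as asked, in the order asked, and still so for the second after the job is handed in, with the robot touching nothing.
It also fails if it takes over 61 s, if anything falls off the work surface, if the arm or the gripper's body presses on something with over 40 N, if the wrist force passes 120 N, or if a joint passes its speed limit or range.

### The arm

A 7-joint arm with a two-finger parallel gripper is mounted at the origin on the work surface. World frame = base frame: x ahead of the robot, y to its left, z up, the work surface at z = 0. Lengths are in m, angles in degrees, forces in N, time in s.
With the tool pointing down it reaches from about 0.425 to 0.875 m from the base axis. Payload 4.7 kg.
Tool frame: the origin (TCP) lies at the very end of the fingers, on their centre line; the grasp point (between the pads) lies 19 mm behind it (pinch_z is the distance from the TCP to the grasp point, in m); z points along the fingers, y is the direction in which the jaws open and shut (so a half turn about z gives the same grasp; the last joint's range is limited). The gripper opens to 87 mm and grips with 3 to 60 N. Pads are 19 mm wide; open, the fingers measure 117 mm over their backs; the gripper's body (75 mm by 190 mm) begins 51 mm behind the grasp point.
Start: joints at [-65.77, 18.392, -4.016, 83.108, 1.295, 78.541, -3.26], TCP at [0.258, 0.596, 0.223] pointing down, gripper open.
Joint ranges: [-163.93, 163.93], [-17.29, 119.83], [-79.2, 71.16], [3.27, 140.29], [-89.18, 269.18], [5.43, 117.66], [-154.24, 154.24]. Speed limits (degrees/s): [147.25, 147.25, 180, 180, 180, 180, 180].

### API

Orientations are given as [roll, pitch, yaw] about the fixed x, y, z axes, in that order (R = Rz(yaw) Ry(pitch) Rx(roll)).
In Python, from cell import get_obs, read_camera, camera_params, sign_off, pinch_z gives the robot as it stands.
- The arm moves only by the shell command python3 -m handwheel 'ROWS' [FORCE]. ROWS is JSON, a list of rows, each a list of 5 numbers: the finger opening in m, from 0 to 0.087, then the shift along the tool's x, y, z in m, then the turn about the tool's z in rad. In form: [[jaw, tx, ty, tz, twist], ...]. A call has 1 to 20 rows; each row is the pose to reach, as a shift and turn from the pose commanded when the call began, along the tool's axes at that moment; what a row does not reach only later rows make up. A row lasts 1/10 s, in which the tool goes at most 50 mm and 8.59 degrees, less where a joint would pass 70% of its speed; a pose out of reach is approached as far as the arm can. A call with a gripper value outside its range is refused whole. The fingers move at their own pace and stop on an object; FORCE is the grip in N (left out, the last holds). Time passes only in rows, so rows that repeat a pose let the fingers close. It gives the time, the measured TCP pose, the force and the opening at its end, in the units of the state.
- get_obs(): the state, without advancing time (a new reading comes with each control period).
- read_camera(name): name is "scene" or "top"; returns the picture (384x512x3 uint8, blue, green, red); there is no depth.
- camera_params(name): a dict with "camera_matrix" (3x3 intrinsics, pixels), "k1" (the pictures are not rectified: a ray, as slopes to the right and down, at radius r is drawn at 1 + k1 r^2 times it, then the intrinsics apply), "R" (3x3) and "t" (3): a world point X has camera coordinates R X + t. Camera axes: x right, y down, z forward; pixel columns grow to the right and rows downward; lengths in m; the calibration is good to about 2 mm. A picture is of the moment at which its call begins. camera_params takes no time and is no camera call.
- sign_off(): hands the job in, once; it reports no verdict.
The state is a dict: "time_s": time; "qpos": joint angles; "joint_velocities": joint speeds; "effort": joint torques, N m; "tool_pos": TCP position; "tool_rot": TCP orientation; "force": force on the tool from outside, world axes, zero at the start; "wrist_torque": the same for the moment, N m; "grip_width": finger opening in m.
Only numpy, scipy, OpenCV 4.12 (cv2) and the standard library are available. Lean on these libraries where they do the work, as an engineer would, in place of code of your own. Each camera call takes 0.05 s, during which the arm holds its last target.

## Working session

There is one attempt and no reset: what is moved stays moved. The work goes in short steps, Python scripts to look and compute and a shell command to move; the robot and the scene stay as the last step left them, time stands still between calls to the robot, and variables do not carry over. Pictures are saved under pics/ and viewed, and the job is handed in when it is done.

```bash
mkdir -p pics; ls; cat > h.py <<'E'
import numpy as np,cv2
from cell import *
def snap(n,f):
    im=read_camera(n); cv2.imwrite('pics/'+f,im); return im
def ray(n,u,v):
    p=camera_params(n);K=np.array(p['camera_matrix']);R=np.array(p['R']);t=np.array(p['t'])
    xy=np.linalg.solve(K,[u,v,1])[:2]; s=xy.copy()
    for _ in range(30): s=xy/(1+p['k1']*(s@s))
    return -R.T@t, R.T@np.array([s[0],s[1],1])
def onz(n,u,v,z):
    o,d=ray(n,u,v); return o+d*(z-o[2])/d[2]
def proj(n,X):
    p=camera_params(n);c=np.array(p['R'])@np.array(X)+np.array(p['t']);s=c[:2]/c[2]
    s=s*(1+p['k1']*(s@s)); q=np.array(p['camera_matrix'])@[s[0],s[1],1]; return q[:2]
E
python3 - <<'E'
from h import *
snap('top','t0.png');snap('scene','s0.png')
o=get_obs();print(o)
for n in('top','scene'):print(camera_params(n))
E
```

```text
pics
{'time_s': 0.1, 'qpos': array([-65.76998515,  18.43458207,  -4.01574858,  83.16700108,
         1.29591207,  78.54279994,  -3.26195512]), 'joint_velocities': array([ 0.03357249, -0.08730585,  0.0087367 , -0.11281783,  0.06718515,
        0.03173284,  0.02173792]), 'effort': array([-1.03146423e-03, -4.92572951e+01, -4.06069402e-01, -3.13393199e+01,
       -6.40907488e-02,  3.95360647e-02,  6.62878324e-05]), 'tool_pos': array([0.25822691, 0.59596059, 0.22158153]), 'tool_rot': array([-1.79900903e+02,  6.35444079e-03,  1.56577998e+02]), 'force': array([ 0.82112116, -0.55798201,  0.81955298]), 'wrist_torque': array([-0.01391282,  0.00041163, -0.04525867]), 'grip_width': 0.08679173479995521}
{'camera_matrix': array([[456.69571336,   0.        , 255.47683608],
       [  0.        , 456.69571336, 189.14116335],
       [  0.        ,   0.        ,   1.        ]]), 'k1': -0.09089510048925677, 'R': array([[ 0.02924502, -0.99956912, -0.00251107],
       [-0.98748917, -0.02850198, -0.15508958],
       [ 0.15495118,  0.00701525, -0.98789722]]), 't': array([-0.01634274,  0.58113681,  1.50239335])}
{'camera_matrix': array([[400.65947175,   0.        , 254.61731939],
       [  0.        , 400.65947175, 188.28985539],
       [  0.        ,   0.        ,   1.        ]]), 'k1': -0.10550418198571139, 'R': array([[ 0.03636124,  0.99913711, -0.02007228],
       [ 0.70771452, -0.0399262 , -0.70536944],
       [-0.7055622 ,  0.01144266, -0.70855561]]), 't': array([-0.02542149, -0.33998214,  1.49256437])}
```

View pics/t0.png

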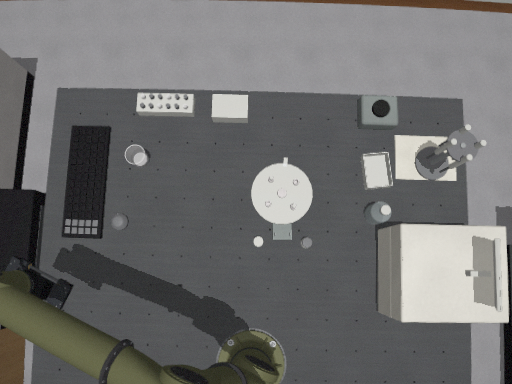

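View pics/s0.png

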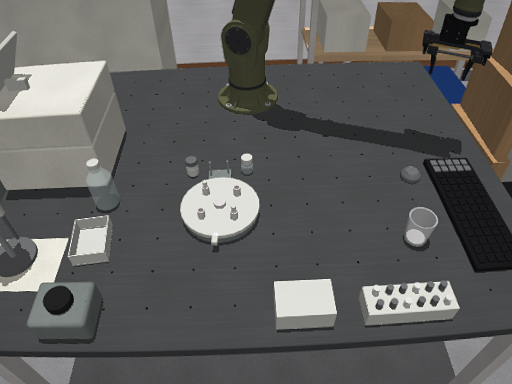

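The top view shows the disc at about (282,194) with its tongue at (285,160), pointing away from the robot. The gate lug is at (282,232) on the robot's side, with jars at (258,241) and (306,242). Next I measure these.

```bash
cat >> h.py <<'E'
def disc(im,n='top'):
    g=im.min(axis=2); m=(g>150).astype(np.uint8)
    k,l,s,c=cv2.connectedComponentsWithStats(m)
    return m,l,s,c
E
python3 - <<'E'
from h import *
for n,f,pt in(('top','t0.png',(282,205)),('scene','s0.png',(220,218))):
    im=cv2.imread('pics/'+f);m,l,s,c=disc(im)
    i=l[pt[1],pt[0]];print(n,i,s[i],c[i], im[pt[1],pt[0]])
    cnt=max(cv2.findContours((l==i).astype(np.uint8),cv2.RETR_EXTERNAL,cv2.CHAIN_APPROX_NONE)[0],key=len)[:,0,:]
    P=np.array([onz(n,u,v,.036)[:2] for u,v in cnt])
    c0=np.median(P,0)
    for _ in range(30):
        r=np.hypot(*(P-c0).T);k=np.abs(r-np.median(r))<.006
        A=np.c_[2*P[k],np.ones(k.sum())];x=np.linalg.lstsq(A,(P[k]**2).sum(1),rcond=None)[0];c0=x[:2]
    R=np.sqrt(x[2]+c0@c0);print('centre',c0,'R',R)
    r=np.hypot(*(P-c0).T);q=P[r>.113];print('tongue',np.rad2deg(np.arctan2(*(q.mean(0)-c0)[::-1])),r.max())
    b=im[150:260,235:325] if n=='top' else im[150:255,160:280]
    cv2.imwrite('pics/z_'+f,cv2.resize(b,None,fx=6 if n=='top' else 5,fy=5,interpolation=cv2.INTER_CUBIC))
for u,v in((258,241),(306,242)):print('jar',onz('top',u,v,.055))
print('lug end',onz('top',273.5,240,.02),onz('top',291.5,240,.02))
E
```

```text
top 965 [ 251  157   62   68 2980] [281.4795302 193.0238255] [209 215 215]
centre [ 0.57224889 -0.08832307] R 0.10371866434189539
tongue -5.451504855333348 0.12608050509693655
scene 47 [ 180  177   79   66 3396] [219.19640754 206.82803298] [218 225 223]
centre [ 0.57101238 -0.0885375 ] R 0.10402157498810766
tongue -5.107249457948852 0.12556507309178225
jar [ 0.40628833 -0.01296195  0.055     ]
jar [ 0.40743023 -0.17207758  0.055     ]
lug end [ 0.41266397 -0.06544698  0.02      ] [ 0.41436945 -0.12647827  0.02      ]
```

View pics/z_t0.png

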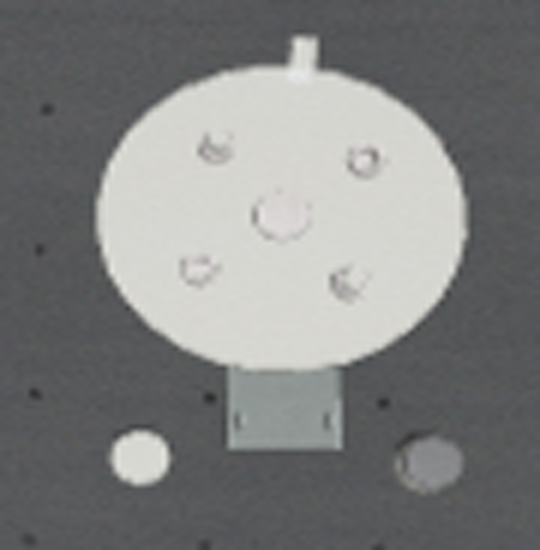

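View pics/z_s0.png

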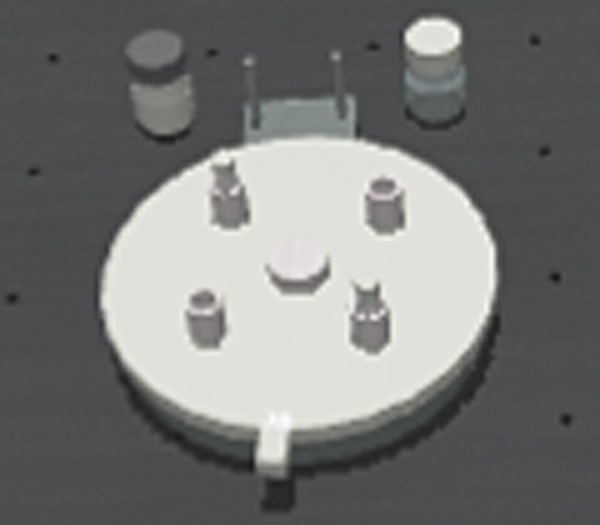

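```bash
python3 - <<'E'
from h import *
C=np.array([.5716,-.0884])
im=cv2.imread('pics/t0.png').astype(int)
b=im[...,0]
# lug: rows 226-238, edges by gradient subpixel
for v in (226,229,232,235,238):
    row=b[v,262:304].astype(float); th=(row.max()+np.median(row[:6]))/2
    idx=np.where(row>th)[0]; 
    def sub(i,j): return i+(th-row[i])/(row[j]-row[i])*(j-i)
    L=sub(idx[0]-1,idx[0])+262; R=sub(idx[-1]+1,idx[-1])+262
    p=onz('top',L,v,.02);q=onz('top',R,v,.02);m=(p+q)/2
    print(v,round(L,2),round(R,2),p[:2].round(4),q[:2].round(4),'ang of mid',np.rad2deg(np.arctan2(m[1]-C[1],m[0]-C[0]))%360)
# posts in scene zoom (250,62),(337,57) at tops z=.065
P=[onz('scene',160+x/5-.4,150+y/5-.4,.065)[:2] for x,y in((250,60),(337,55))]
m=sum(P)/2;print(P,np.linalg.norm(P[0]-P[1]),'gate ang',np.rad2deg(np.arctan2(*(m-C)[::-1]))%360,np.linalg.norm(m-C))
d=P[0]-P[1];print('normal ang',np.rad2deg(np.arctan2(d[0],-d[1]))%360)
# prediction of cups
for a in (45,135,225,315):
    t=np.deg2rad(a-5.3);X=[C[0]+.06*np.cos(t),C[1]+.06*np.sin(t),.06];print(a,np.round(X,4),proj('top',X).round(1),proj('scene',X).round(1))
E
```

```text
226 272.52 291.08 [ 0.4601 -0.061 ] [ 0.4618 -0.1242] ang of mid 182.16471799603116
229 272.56 291.31 [ 0.4499 -0.0613] [ 0.4517 -0.1251] ang of mid 182.29551283168428
232 272.63 291.48 [ 0.4397 -0.0618] [ 0.4415 -0.1259] ang of mid 182.3908585079467
235 272.61 291.49 [ 0.4295 -0.062 ] [ 0.4313 -0.1261] ang of mid 182.30172744930934
238 261.71 291.49 [ 0.4183 -0.0253] [ 0.4211 -0.1263] ang of mid 175.26218196612206
[array([ 0.43094822, -0.11748917]), array([ 0.42966559, -0.0677923 ])] 0.04971341766568325 gate ang 181.7191465933716 0.1413567181294255
normal ang 1.4784247062903404
45 [ 0.6178 -0.0501  0.06  ] [270.8 178.2] [233.2 210.8]
135 [ 0.5333 -0.0422  0.06  ] [267.8 203. ] [236.2 187.1]
225 [ 0.5254 -0.1267  0.06  ] [293.1 206.1] [204.8 186.3]
315 [ 0.6099 -0.1346  0.06  ] [295.8 181.2] [200.1 209.8]
```

```bash
python3 -m handwheel '[[0,-0.02,-0.02,0,0.07],[0,-0.05,-0.05,0,0.18],[0,-0.08,-0.085,0,0.3],[0,-0.11,-0.115,0,0.42],[0,-0.14,-0.145,0.01,0.54],[0,-0.17,-0.175,0.02,0.66],[0,-0.2,-0.21,0.03,0.78],[0,-0.23,-0.24,0.04,0.9],[0,-0.26,-0.27,0.05,1.02],[0,-0.29,-0.3,0.06,1.1],[0,-0.32,-0.335,0.06,1.162],[0,-0.35,-0.365,0.06,1.162],[0,-0.38,-0.395,0.06,1.162],[0,-0.41,-0.43,0.06,1.162],[0,-0.44,-0.46,0.06,1.162],[0,-0.464,-0.484,0.06,1.162],[0,-0.464,-0.484,0.06,1.162],[0,-0.464,-0.484,0.06,1.162],[0,-0.464,-0.484,0.06,1.162]]' 20; python3 -c "
from h import *
o=get_obs();print(o['time_s'],o['tool_pos'],o['tool_rot'],o['qpos'].round(1),o['force'],o['grip_width'])"
```

```text
time_s: 2.0
tool_pos: [0.4913, -0.0308, 0.1622]
tool_rot: [-179.9, -0.0, 90.1]
force: [-0.1, 0.6, 0.7]
grip_width: 0.0001
2.0 [ 0.49129633 -0.03075714  0.16218803] [-1.79949327e+02 -3.34403073e-02  9.01008446e+01] [-31.4   0.8  32.5 110.6  -0.5  68.7   1.3] [-0.11550567  0.55929834  0.73016781] 0.00011510980344471772
```

```bash
python3 -m handwheel '[[0,-0.002,0,0.03,0],[0,-0.005,0,0.07,0],[0,-0.005,0,0.1,0],[0,-0.005,0,0.114,0],[0,-0.005,0,0.117,0],[0,-0.005,0,0.117,0],[0,-0.005,0,0.117,0]]'; python3 -c "
from h import *
o=get_obs();print(o['time_s'],o['tool_pos'],o['force'])
for n,b in (('top',(150,250,230,330)),('scene',(140,250,160,280))):
    im=read_camera(n)[b[0]:b[1],b[2]:b[3]];cv2.imwrite('pics/a_'+n+'.png',cv2.resize(im,None,fx=5,fy=5,interpolation=cv2.INTER_CUBIC))"
```

```text
time_s: 2.7
tool_pos: [0.4932, -0.0367, 0.0471]
tool_rot: [179.8, -0.0, 90.0]
force: [-0.5, -0.2, -0.1]
grip_width: 0.0005
2.7 [ 0.49319109 -0.03669645  0.04706207] [-0.47373165 -0.16821532 -0.13875509]
```

View pics/a_scene.png

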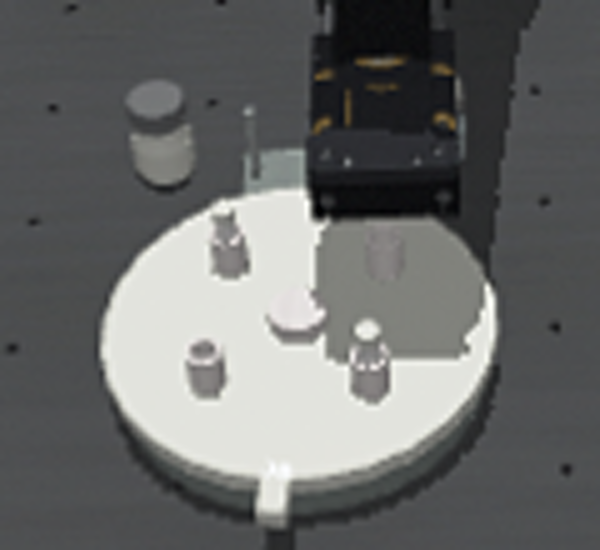

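View pics/a_top.png

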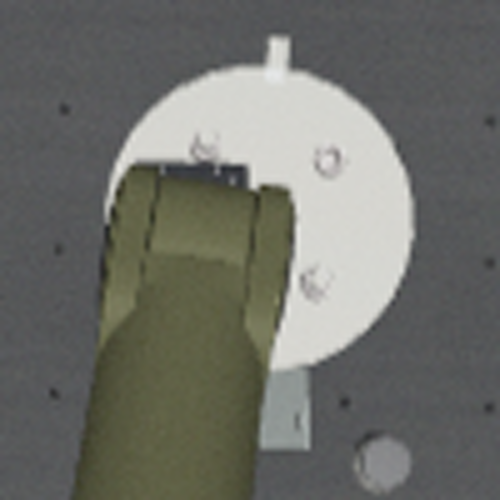

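```bash
python3 -m handwheel '[[0,0,0.003,0,0],[0,0,0.008,0,0],[0,0,0.016,0,0],[0,0,0.025,0,0],[0,0,0.035,0,0],[0,0,0.045,0,0],[0,0.02,0.05,-0.025,0],[0,0.036,0.052,-0.05,0],[0,0.036,0.06,-0.05,0],[0,0.036,0.07,-0.045,0],[0,0.036,0.078,-0.04,0],[0,0.036,0.078,-0.03,0],[0,0.036,0.078,-0.02,0],[0,0.036,0.078,-0.015,0]]'; python3 -c "
from h import *
for i in range(6):
  t=get_obs()['time_s'];snap('top','f%d_t.png'%i);t2=get_obs()['time_s'];snap('scene','f%d_s.png'%i);print(i,t,t2)
o=get_obs();print(o['time_s'],o['tool_pos'],o['force'])
a=np.hstack([cv2.resize(cv2.imread('pics/f%d_s.png'%i)[140:255,160:280],None,fx=3,fy=3) for i in (0,5)])
cv2.imwrite('pics/f_s.png',a)
a=np.hstack([cv2.resize(cv2.imread('pics/f%d_t.png'%i)[140:255,230:340],None,fx=3,fy=3) for i in (0,5)])
cv2.imwrite('pics/f_t.png',a)
"
```

```text
time_s: 4.2
tool_pos: [0.5681, -0.0017, 0.0582]
tool_rot: [-179.8, 0.0, 90.0]
force: [-0.5, -0.1, 0.3]
grip_width: 0.0003
0 4.2 4.25
1 4.3 4.35
2 4.4 4.45
3 4.5 4.55
4 4.6 4.65
5 4.7 4.75
4.8 [ 0.56996676 -0.00100878  0.06085349] [ 0.48787406 -0.27038295 -0.38267813]
```

View pics/f_s.png

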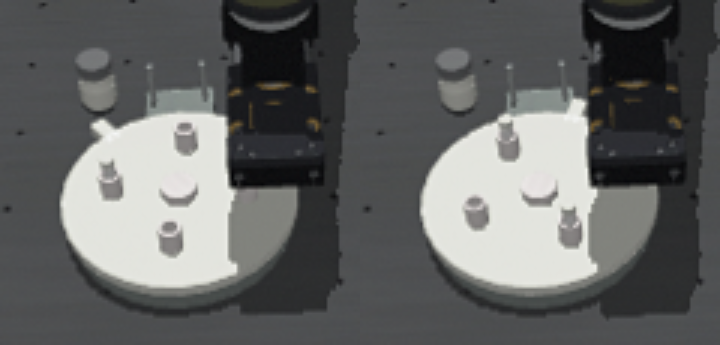

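View pics/f_t.png

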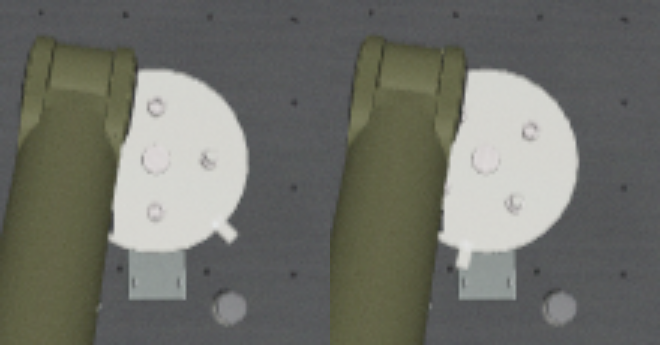

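Left frame at t=4.2 and right frame at about 4.7: the tongue moves from about (225,230) to (465,255) in the top strip, clockwise, past the gate. Both vials are in their cups. Next I measure the slow-down.

```bash
cat >> h.py <<'E'
C=np.array([.5716,-.0884])
def tongue(im,n,th=165):
    b=(140,260,225,345) if n=='top' else (140,262,165,285)
    V,U=np.mgrid[b[0]:b[1],b[2]:b[3]]
    g=im.min(axis=2)[b[0]:b[1],b[2]:b[3]]
    A=[]
    for u,v in zip(U[g>th],V[g>th]):
        p=onz(n,u,v,.036)[:2]-C; r=np.hypot(*p)
        if .110<r<.124: A.append(p/r)
    if len(A)<4: return None,len(A),0
    A=np.array(A);m=A.mean(0);return np.rad2deg(np.arctan2(m[1],m[0]))%360,len(A),np.hypot(*m)
E
python3 - <<'E'
from h import *
for i in range(6):
  print(i,tongue(cv2.imread('pics/f%d_t.png'%i),'top'),tongue(cv2.imread('pics/f%d_s.png'%i),'scene'),tongue(cv2.imread('pics/f%d_s.png'%i),'scene',190))
print(tongue(cv2.imread('pics/t0.png'),'top'),tongue(cv2.imread('pics/s0.png'),'scene'),tongue(cv2.imread('pics/s0.png'),'scene',190))
E
```

```text
Traceback (most recent call last):
  File "h.py", line 26, in tongue
    p=onz(n,u,v,.036)[:2]-C; r=np.hypot(*p)
      ~~~^^^^^^^^^^^^
  File "h.py", line 11, in onz
    o,d=ray(n,u,v); return o+d*(z-o[2])/d[2]
        ~~~^^^^^^^
  File "h.py", line 6, in ray
    p=camera_params(n);K=np.array(p['camera_matrix']);R=np.array(p['R']);t=np.array(p['t'])
ValueError: time passes only in moves, steps and waits
```

```bash
python3 - <<'E'
s=open('h.py').read()
s=s.replace("p=camera_params(n);K=","p=cp(n);K=").replace("p=camera_params(n);c=","p=cp(n);c=")
s=s.replace("from cell import *\n","from cell import *\nimport functools\n@functools.lru_cache(None)\ndef cp(n): return camera_params(n)\n",1)
open('h.py','w').write(s)
E
python3 - <<'E'
from h import *
print(get_obs()['time_s'])
for i in range(6):
  print(i,tongue(cv2.imread('pics/f%d_t.png'%i),'top'),tongue(cv2.imread('pics/f%d_s.png'%i),'scene'),tongue(cv2.imread('pics/f%d_s.png'%i),'scene',190))
print(tongue(cv2.imread('pics/t0.png'),'top'),tongue(cv2.imread('pics/s0.png'),'scene'),tongue(cv2.imread('pics/s0.png'),'scene',190))
E
```

```text
4.8
0 (np.float64(226.2910504317861), 18, np.float64(0.9993775325753232)) (np.float64(219.78612694950442), 17, np.float64(0.9993839199883721)) (np.float64(220.00733493176534), 16, np.float64(0.999472097919808))
1 (np.float64(214.20872366938562), 17, np.float64(0.9994321514050571)) (np.float64(208.264618489288), 18, np.float64(0.9993223862654528)) (np.float64(208.26350937141373), 16, np.float64(0.9994776953583129))
2 (np.float64(202.40948314979383), 17, np.float64(0.9994130946449767)) (np.float64(196.8356713524206), 18, np.float64(0.9992898227774024)) (np.float64(196.64481932624287), 17, np.float64(0.999347856057775))
3 (np.float64(191.58096681327942), 19, np.float64(0.9992904798802874)) (np.float64(185.2154484490835), 22, np.float64(0.9991559921729268)) (np.float64(185.54219206536547), 16, np.float64(0.9995551881190166))
4 (np.float64(179.78469854756693), 17, np.float64(0.9993608103308875)) (np.float64(174.54091715177674), 17, np.float64(0.9992635898089454)) (np.float64(174.54474189523995), 15, np.float64(0.9993960099079066))
5 (np.float64(168.88647691159773), 17, np.float64(0.999403097577535)) (np.float64(163.88694234057982), 17, np.float64(0.999251966187163)) (np.float64(163.6943477246251), 14, np.float64(0.9994873396929641))
(np.float64(354.59998273869314), 15, np.float64(0.9994792992393191)) (np.float64(354.68170007097814), 22, np.float64(0.9994517634290242)) (np.float64(354.9840446125848), 20, np.float64(0.9995503282717231))
```

```bash
cat >> h.py <<'E'
import json,os
def track(N,cams=('top','scene')):
    D=json.load(open('d.json')) if os.path.exists('d.json') else []
    for i in range(N):
        n=cams[i%len(cams)];t=get_obs()['time_s'];im=read_camera(n);D.append([t,n,*map(float,[x or 0 for x in tongue(im,n)])])
    cv2.imwrite('pics/l%.2f.png'%t,im)
    json.dump(D,open('d.json','w'));return D
def fit(D,gate=182.):
    from scipy.optimize import least_squares
    D=[d for d in D if d[3]>=8 and d[4]>.998];T=np.array([d[0] for d in D]);A=np.array([d[2] for d in D])
    o=np.argsort(T);T=T[o];A=A[o]
    # unwrap by sequential prediction, ~ -1.95 rad/s
    U=[A[0]];w=-112.
    for k in range(1,len(T)):
        dt=T[k]-T[k-1];p=U[-1]+w*dt;U.append(A[k]+360*round((p-A[k])/360))
        if k>8: w=np.polyfit(T[max(0,k-10):k+1],U[-11:],1)[0]
    U=np.array(U);t0=T[0]
    def ang(p,t):
        a,w,l,c=p;x=t-t0;ws=w+c/l # dw/dt=-l w - c (speed magnitudes)
        return a-(ws*(1-np.exp(-l*x))/l-c/l*x)
    f=lambda p:np.r_[(ang(p,T)-U),(p[2]-.17)/.06*1.,(p[3]-3)/4*1.]
    s=least_squares(f,[U[0],115,.17,3],bounds=([-1e4,50,.02,0],[1e4,300,.6,40]))
    p=s.x;print('a,w,l,c',p.round(3),'rms',np.std(ang(p,T)-U).round(2),'n',len(T),'last',T[-1],U[-1]%360)
    tt=np.arange(T[-1],T[-1]+14,.005);y=ang(p,tt);v=np.gradient(y,tt)
    e=np.argmax(v>=0) if (v>=0).any() else len(tt)-1
    print('now w',v[0].round(1),'stops',tt[e].round(2),y[e]-y[0])
    for k in range(1,e):
        if np.floor((y[k]-gate)/360)!=np.floor((y[k-1]-gate)/360):print('gate at t',tt[k].round(3),'w',v[k].round(1),'deg/s')
    return p
E
python3 - <<'E'
from h import *
D=[]
for i in range(6):
    D.append([4.2+.1*i,'top',*map(float,tongue(cv2.imread('pics/f%d_t.png'%i),'top'))])
    D.append([4.25+.1*i,'scene',*map(float,tongue(cv2.imread('pics/f%d_s.png'%i),'scene'))])
json.dump(D,open('d.json','w'))
D=track(14)
for d in D[12:]:print(d)
fit(D)
E
```

```text
[4.8, 'top', 157.67920302270926, 17.0, 0.999449084593529]
[4.85, 'scene', 0.0, 2.0, 0.0]
[4.9, 'top', 0.0, 0.0, 0.0]
[4.95, 'scene', 0.0, 3.0, 0.0]
[5.0, 'top', 0.0, 0.0, 0.0]
[5.05, 'scene', 0.0, 2.0, 0.0]
[5.1, 'top', 0.0, 0.0, 0.0]
[5.15, 'scene', 0.0, 0.0, 0.0]
[5.2, 'top', 0.0, 0.0, 0.0]
[5.25, 'scene', 0.0, 0.0, 0.0]
[5.3, 'top', 0.0, 0.0, 0.0]
[5.35, 'scene', 0.0, 0.0, 0.0]
[5.4, 'top', 0.0, 0.0, 0.0]
[5.45, 'scene', 0.0, 0.0, 0.0]
a,w,l,c [2.26067e+02 1.19919e+02 1.67000e-01 2.89300e+00] rms 0.26 n 13 last 4.8 157.67920302270926
now w -106.8 stops 16.58 -434.6409007555996
gate at t 9.865 w -35.9 deg/s
```

```bash
python3 -c "
from h import *
o=get_obs();print(o['time_s'],o['tool_pos'],o['force'])"; python3 -m handwheel '[[0,0,0,0.012,0]]'; python3 - <<'E'
from h import *
for k in range(12):
    o=get_obs();print(o['time_s'],o['tool_pos'].round(4),o['force'][2].round(2)); D=track(1,(('scene','top')[k%2],))
print(get_obs()['time_s'])
for d in D[-12:]:print(d)
fit(D)
E
```

```text
5.5 [ 0.56977641 -0.00112124  0.06053605] [ 0.08289801  0.40284283 -0.29385833]
time_s: 5.6
tool_pos: [0.5713, -0.001, 0.0497]
tool_rot: [179.8, -0.0, 90.0]
force: [-0.2, -0.0, 1.0]
grip_width: 0.0003
5.6 [ 0.5713 -0.001   0.0497] 1.02
5.65 [ 0.569  -0.001   0.0466] -0.68
5.7 [ 0.5684 -0.001   0.0467] -0.77
5.75 [ 0.5687 -0.0011  0.0473] -0.15
5.8 [ 0.5692 -0.0012  0.0478] -0.57
5.85 [ 0.5695 -0.0012  0.0482] -0.2
5.9 [ 0.5698 -0.0011  0.0485] 0.23
5.95 [ 0.5699 -0.0012  0.0486] 0.24
6.0 [ 0.57   -0.0012  0.0487] 0.63
6.05 [ 0.57   -0.0011  0.0488] -0.23
6.1 [ 0.57   -0.0011  0.0488] -0.38
6.15 [ 0.57   -0.0011  0.0488] -0.5
6.2
[5.6, 'scene', 0.0, 0.0, 0.0]
[5.65, 'top', 0.0, 0.0, 0.0]
[5.7, 'scene', 0.0, 0.0, 0.0]
[5.75, 'top', 0.0, 0.0, 0.0]
[5.8, 'scene', 0.0, 0.0, 0.0]
[5.85, 'top', 0.0, 0.0, 0.0]
[5.9, 'scene', 0.0, 0.0, 0.0]
[5.95, 'top', 0.0, 0.0, 0.0]
[6.0, 'scene', 0.0, 0.0, 0.0]
[6.05, 'top', 0.0, 0.0, 0.0]
[6.1, 'scene', 0.0, 1.0, 0.0]
[6.15, 'top', 0.0, 0.0, 0.0]
a,w,l,c [2.26067e+02 1.19919e+02 1.67000e-01 2.89300e+00] rms 0.26 n 13 last 4.8 157.67920302270926
now w -106.8 stops 16.58 -434.6409007555996
gate at t 9.865 w -35.9 deg/s
```

```bash
python3 -m handwheel '[[0,0,0,0.002,0],[0,0,0,0.004,0],[0,0,0,0.006,0],[0,0,0,0.0075,0],[0,0,0,0.008,0],[0,0,0,0.008,0]]'; python3 - <<'E'
from h import *
D=track(10)
o=get_obs();print(o['time_s'],o['tool_pos'].round(4),o['force'].round(2))
for d in D[-10:]:print(d)
fit(D)
E
```

```text
time_s: 6.8
tool_pos: [0.5697, -0.0011, 0.0405]
tool_rot: [-180.0, -0.0, 90.0]
force: [0.4, -0.0, 0.4]
grip_width: 0.0006
7.3 [ 0.5698 -0.0011  0.0406] [-0.88  0.04 -0.16]
[6.8, 'top', 332.6328768208686, 16.0, 0.9994466848569654]
[6.85, 'scene', 325.33175769275095, 27.0, 0.8711912000606179]
[6.9, 'top', 324.93615021491814, 16.0, 0.9994214942625578]
[6.95, 'scene', 312.9518179664508, 28.0, 0.762514307487316]
[7.0, 'top', 316.9861079035993, 15.0, 0.9993698726829559]
[7.05, 'scene', 309.0796606316316, 25.0, 0.8697831676548594]
[7.1, 'top', 309.78193609640425, 16.0, 0.9994049992643678]
[7.15, 'scene', 305.9046478986516, 24.0, 0.9993298172879675]
[7.2, 'top', 302.4527763041526, 18.0, 0.9993100640327505]
[7.25, 'scene', 296.2550811915855, 25.0, 0.9359855373138631]
a,w,l,c [2.26013e+02 1.18874e+02 1.41000e-01 1.78200e+00] rms 0.23 n 19 last 7.2 302.4527763041526
now w -73.4 stops 20.8 -348.7511874555654
gate at t 9.12 w -53.0 deg/s
```

```bash
python3 - <<'E'
from h import *
D=track(20,('top',))
o=get_obs();print(o['time_s'],o['tool_pos'].round(4),o['force'].round(2))
for d in D[-3:]:print(d)
fit(D); fit([d for d in D if d[0]>6.7])
E
```

```text
8.3 [ 0.5698 -0.0011  0.0406] [-0.38 -0.21  0.77]
[8.15, 'top', 238.06918291485465, 17.0, 0.9994056600908702]
[8.2, 'top', 234.64529287473232, 18.0, 0.9993212832825527]
[8.25, 'top', 231.81867867617208, 16.0, 0.9994927775220556]
a,w,l,c [2.26036e+02 1.18998e+02 1.44000e-01 1.63000e+00] rms 0.22 n 39 last 8.25 231.81867867617208
now w -61.5 stops 21.19 -281.0353336746742
gate at t 9.125 w -52.9 deg/s
a,w,l,c [3.32609e+02 7.79130e+01 1.43000e-01 1.22200e+00] rms 0.19 n 26 last 8.25 231.81867867617208
now w -61.7 stops 22.25 -306.27639236404207
gate at t 9.115 w -53.6 deg/s
```

```bash
python3 - <<'E'
from h import *
D=track(1,('top',));print(get_obs()['time_s'],D[-1])
E
python3 -m handwheel '[[0,0,0,0.0005,0],[0,0,0,0.001,0],[0,0,0,0.001,0],[0,0,0,0.001,0],[0,0,0,0.001,0],[0,0,0,0.001,0],[0,0,0,0.001,0],[0,0,0,0.0066,0],[0,0,0,0.0066,0]]'; python3 - <<'E'
from h import *
for k in range(6):
    o=get_obs();print(o['time_s'],o['tool_pos'].round(4),o['force'].round(2)); D=track(1,('top',));print(D[-1])
E
```

```text
8.35 [8.3, 'top', 228.65487507464175, 18.0, 0.9993733908557202]
time_s: 9.25
tool_pos: [0.5729, -0.0011, 0.0364]
tool_rot: [179.6, -0.0, 90.0]
force: [0.8, 0.5, 10.4]
grip_width: 0.0005
9.25 [ 0.5729 -0.0011  0.0364] [ 0.8   0.52 10.41]
[9.25, 'top', 180.57487550122872, 17.0, 0.9993315155853143]
9.3 [ 0.5728 -0.0011  0.0364] [ 0.28 -0.71 10.1 ]
[9.3, 'top', 180.37225034531903, 14.0, 0.9995223965873785]
9.35 [ 0.5728 -0.0011  0.0364] [ 0.29  0.28 11.01]
[9.35, 'top', 180.76773985603447, 16.0, 0.9993842877107235]
9.4 [ 0.5728 -0.0011  0.0364] [ 0.81 -0.08 11.49]
[9.4, 'top', 181.02685033464468, 15.0, 0.9995068712094611]
9.45 [ 0.5728 -0.0011  0.0364] [ 0.42  0.15 10.62]
[9.45, 'top', 180.5611244019475, 17.0, 0.9993170842536042]
9.5 [ 0.5728 -0.0011  0.0364] [ 0.93  0.53 10.66]
[9.5, 'top', 180.94642814267291, 17.0, 0.9993723714916443]
```

Stopped by one touch at about 180.7° (gate about 182°), pressing about 10.5 N. I'll unload slowly so lifting off doesn't drag the disc.

```bash
python3 -m handwheel '[[0,0,0,-0.0001,0],[0,0,0,-0.0002,0],[0,0,0,-0.0003,0],[0,0,0,-0.0004,0],[0,0,0,-0.0005,0],[0,0,0,-0.0006,0],[0,0,0,-0.0007,0],[0,0,0,-0.0008,0],[0,0,0,-0.0009,0],[0,0,0,-0.001,0],[0,0,0,-0.0011,0],[0,0,0,-0.0012,0],[0,0,0,-0.0013,0],[0,0,0,-0.0014,0],[0,0,0,-0.0015,0],[0,0,0,-0.0015,0]]'; python3 - <<'E'
from h import *
for k in range(4):
    o=get_obs();print(o['time_s'],o['tool_pos'].round(4),o['force'].round(2)); D=track(1,('top',));print(D[-1])
E
```

```text
time_s: 11.15
tool_pos: [0.5711, -0.0011, 0.0364]
tool_rot: [179.8, -0.0, 90.0]
force: [0.2, 0.2, 5.2]
grip_width: 0.0004
11.15 [ 0.5711 -0.0011  0.0364] [0.19 0.16 5.18]
[11.15, 'top', 181.1850314609227, 16.0, 0.9994805591929904]
11.2 [ 0.5711 -0.0011  0.0365] [0.4  1.08 6.27]
[11.2, 'top', 181.1850314609227, 16.0, 0.9994805591929904]
11.25 [ 0.5711 -0.0011  0.0365] [0.28 0.64 5.92]
[11.25, 'top', 181.1850314609227, 16.0, 0.9994805591929904]
11.3 [ 0.5712 -0.0011  0.0365] [-0.59  0.63  6.21]
[11.3, 'top', 181.1850314609227, 16.0, 0.9994805591929904]
```

```bash
python3 -m handwheel '[[0,0,0.0001,-0.0001,0],[0,0,0.0002,-0.0002,0],[0,0,0.0003,-0.0003,0],[0,0,0.0004,-0.0004,0],[0,0,0.0006,-0.0005,0],[0,0,0.0007,-0.0006,0],[0,0,0.0008,-0.0007,0],[0,0,0.0009,-0.0008,0],[0,0,0.001,-0.0009,0],[0,0,0.0011,-0.001,0],[0,0,0.0012,-0.0011,0],[0,0,0.0013,-0.0012,0],[0,0,0.0013,-0.0012,0]]'; python3 - <<'E'
from h import *
for k in range(3):
    o=get_obs();print(o['time_s'],o['tool_pos'].round(4),o['force'].round(2)); D=track(1,('top',));print(D[-1])
E
```

```text
time_s: 12.65
tool_pos: [0.5709, -0.0011, 0.0365]
tool_rot: [-180.0, 0.0, 90.0]
force: [0.3, -0.2, 3.2]
grip_width: 0.0006
12.65 [ 0.5709 -0.0011  0.0365] [ 0.34 -0.23  3.16]
[12.65, 'top', 182.00998228843864, 20.0, 0.9991694345298482]
12.7 [ 0.5709 -0.0011  0.0365] [-0.58  0.37  3.1 ]
[12.7, 'top', 182.00998228843864, 20.0, 0.9991694345298482]
12.75 [ 0.5709 -0.0011  0.0365] [-0.7   0.36  3.22]
[12.75, 'top', 182.00998228843864, 20.0, 0.9991694345298482]
```

```bash
python3 -m handwheel '[[0,0,0.0001,-0.0001,0],[0,0,0.0002,-0.0002,0],[0,0,0.0003,-0.0003,0],[0,0,0.0004,-0.0004,0],[0,0,0.0005,-0.0005,0],[0,0,0.0006,-0.0006,0],[0,0,0.0007,-0.0007,0],[0,0,0.0008,-0.0008,0],[0,0,0.0008,-0.0008,0],[0,0,0.0008,-0.0015,0],[0,0,0.0008,-0.003,0],[0,0,0.0008,-0.008,0],[0,0,0.0008,-0.02,0],[0,0,0.0008,-0.04,0],[0,0,0.0008,-0.07,0],[0,0,0.0008,-0.1,0],[0,0,0.0008,-0.12,0],[0,0,0.0008,-0.12,0]]'; python3 - <<'E'
from h import *
for k in range(4):
    o=get_obs();print(o['time_s'],o['tool_pos'].round(4),o['force'].round(2)); D=track(1,('top',));print(D[-1])
E
```

```text
time_s: 14.6
tool_pos: [0.5744, -0.0012, 0.1611]
tool_rot: [179.6, -0.1, 90.0]
force: [0.4, -0.5, -1.3]
grip_width: 0.0007
14.6 [ 0.5744 -0.0012  0.1611] [ 0.43 -0.48 -1.26]
[14.6, 'top', 182.00998228843864, 20.0, 0.9991694345298482]
14.65 [ 0.5732 -0.0012  0.1589] [-0.31 -0.77 -0.45]
[14.65, 'top', 182.00998228843864, 20.0, 0.9991694345298482]
14.7 [ 0.5721 -0.0011  0.1573] [ 0.02  0.51 -0.56]
[14.7, 'top', 182.00998228843864, 20.0, 0.9991694345298482]
14.75 [ 0.5714 -0.0011  0.1563] [ 0.39  0.28 -0.91]
[14.75, 'top', 182.00998228843864, 20.0, 0.9991694345298482]
```

Standing still at 182.0°. Now I move the arm off to the left and up, to look at everything.

```bash
python3 -m handwheel '[[0,0.02,0,-0.03,0],[0,0.05,0,-0.05,0],[0,0.09,0,-0.06,0],[0,0.13,0,-0.06,0],[0,0.17,0,-0.06,0],[0,0.2,0,-0.06,0],[0,0.23,0,-0.06,0],[0,0.24,0,-0.06,0],[0,0.24,0,-0.06,0],[0,0.24,0,-0.06,0]]'; python3 - <<'E'
from h import *
t=snap('top','e_t.png');s=snap('scene','e_s.png');print(tongue(t,'top'),tongue(s,'scene'),get_obs()['tool_pos'],get_obs()['joint_velocities'].round(2))
cv2.imwrite('pics/e_z.png',np.hstack([cv2.resize(x,(390,360),interpolation=cv2.INTER_CUBIC) for x in(t[145:265,220:350],s[140:260,155:285])]))
E
```

```text
time_s: 15.8
tool_pos: [0.5721, 0.2366, 0.216]
tool_rot: [-180.0, 0.1, 89.9]
force: [-0.1, -0.7, 0.6]
grip_width: 0.0
(np.float64(182.00998228843864), 20, np.float64(0.9991694345298482)) (np.float64(182.18683300731988), 18, np.float64(0.9994266329561594)) [0.57243353 0.23616897 0.2166482 ] [ 0.09 -0.31 -0.21 -0.2  -0.21  0.01 -0.06]
```

View pics/e_z.png

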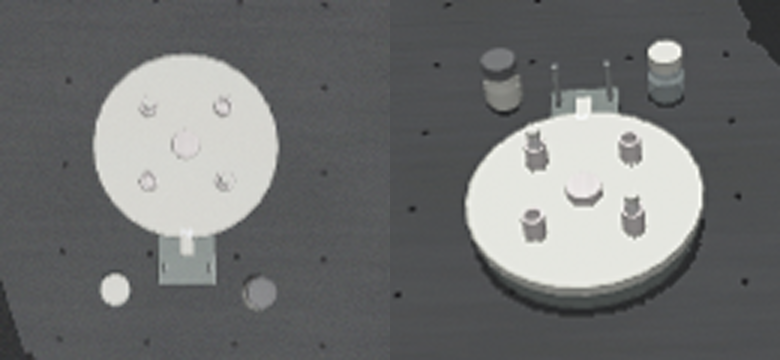

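View pics/e_s.png

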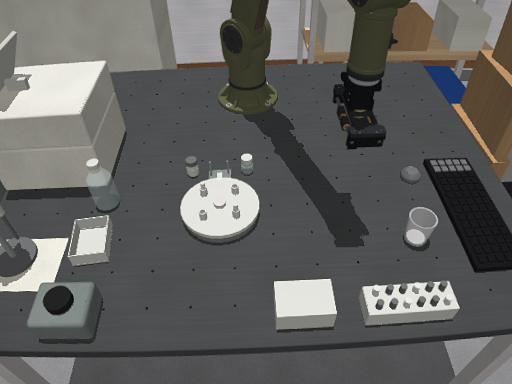

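The tongue, at (187,243) in the left crop and (583,108) in the right, lies midway between the posts. Both vials are in their cups, and the jars, bottle, beaker and tray are where they were. I'm handing in.

```bash
python3 -c "
from cell import *
print(sign_off())"
```

```text
the job is handed in; nothing more can be done
None
```

The carousel is standing with its tongue midway between the gate posts, and I handed the job in at about 16 s of the 61 s allowed.

- **Flick:** I pushed an empty cup with the closed fingertips. The disc started at about 2 rad/s clockwise and ran untouched for more than 5 s, passing the gate once in that time.
- **Brake:** I timed a single touch on the band from the tracked slow-down. It stopped the disc from about 0.9 rad/s with the tongue at 180.7°. I measured the gate at about 182° from the lug and posts; the clear room is about ±7°. The press was about 10.5 N, well above the 2 N needed, so firmer than "lightly" suggests.
- **Release:** I eased the finger off slowly. The disc followed the arm by about 1.3° while the pressure came off, from 180.7° to 182.0°, although it was already between the posts when it stopped.
- **Last checks:** With the arm clear, the tongue was still at 182.0° in the top camera and 182.2° in the scene camera. Both vials are in their cups. The jars, bottle, beaker and tray look undisturbed by eye; I did not measure them again.

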